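# Recharge the damp dryer cartridge

### The arm

A 7-joint arm with a two-finger parallel gripper is mounted at the origin on a cart in front of the work surface, level with it; the furniture and walls round the work are solid. World frame = base frame: x ahead of the robot, y to its left, z up, the work surface at z = 0. Lengths are in m, angles in rad, forces in N, time in s.
With the tool pointing down it reaches from about 0.425 to 0.875 m from the base axis. Payload 9.9 kg.
Tool frame: the origin (TCP) lies where the fingers leave the gripper's body, on its centre line; the fingertips stand 73 mm ahead of it and the grasp point (between the pads) lies 54 mm ahead of it (manip.tip_extent is the distance from the TCP to the fingertips, in m); z points along the fingers, y is the direction in which the jaws open and shut (so a half turn about z gives the same grasp; the last joint's range is limited). The gripper opens to 85 mm and grips with 20 to 120 N. Pads are 22 mm wide; open, the fingers measure 114 mm over their backs; the gripper's body (76 mm by 85 mm) begins 54 mm behind the grasp point. The pads swing forward as they close: fully open they stand 13 mm farther back than shut.
Start: joints at [-1.374, 0.576, 0.025, 1.437, -0.015, 1.129, -0.057], TCP at [0.187, 0.649, 0.304] pointing down, gripper open.
Joint ranges: [-2.76, 2.76], [-0.34, 2.15], [-1.52, 1.57], [0.19, 2.46], [-1.09, 4.23], [0.17, 1.99], [-2.82, 2.82]. Speed limits (rad/s): [2.22, 2.22, 3.01, 3.01, 3.14, 3.14, 3.14].

### API

Orientations are given as a 3x3 rotation matrix whose columns are the frame's x, y, z axes.
In Python, from bench import manip gives the robot as it stands. The module is installed in compiled form; this text tells all that it offers. Calls block until the motion is done:
- manip.move_pose(position, orientation): joint-space move of the TCP to a pose.
- manip.movel(position, max_speed=0.15, ori=None, f_stop=None): straight line of the TCP; ori=None keeps the orientation; max_speed is the mean speed in m/s. With f_stop (N) it stops when the force on the tool has changed by that much, and returns True; else False.
- manip.set_joints(angles): joint-space move.
- manip.set_gripper(opening, grip_force=None): opening from 0.0 (shut) to 1.0 (fully open); grip_force is the grip in N (None keeps the last); returns when the fingers have stopped.
- manip.sleep(seconds).
- manip.solve_ik(position, orientation): joint angles nearest the present ones, or None.
- manip.state(): the state.
- manip.capture(name): name is "scene" or "top" or "wrist"; returns the picture (400x640x3 uint8, blue, green, red); there is no depth.
- manip.get_calibration(name): a dict with "camera_matrix" (3x3 intrinsics, pixels), "R" (3x3) and "t" (3): a world point X has camera coordinates R X + t; the wrist camera has in their place "tool_from_camera" (4x4, takes a point from camera to tool coordinates, whose origin is the TCP and whose axes are the flange's). Camera axes: x right, y down, z forward; pixel columns grow to the right and rows downward; lengths in m; the calibration is good to about 2 mm. A picture is of the moment at which its call begins: read the wrist's pose just before it. get_calibration takes no time and is no camera call.
A pose or a line that the arm cannot do raises manip.Unreachable and nothing moves.
- manip.finish_job(): hands the job in, once; it reports no verdict.
The state is a dict: "time_s": time; "joints": joint angles; "joint_velocities": joint speeds; "effort": joint torques, N m; "ee_pos": TCP position; "eef_rot": TCP orientation; "contact_force": force on the tool from outside, world axes, zero at the start; "torque": the same for the moment, N m; "opening": opening from 0.0 (shut) to 1.0 (fully open).
Only numpy, scipy, OpenCV 4.12 (cv2) and the standard library are available. Lean on these libraries where they do the work, as an engineer would, in place of code of your own. Each camera call takes 0.05 s, during which the arm holds its last target. There are 200 camera calls.

### The job

Two identical closed dryer cartridges have come back from violin cases; the one that has soaked up damp is the heavier, and only its weight tells. Lift first the left one, then the right one a few centimetres clear of the bench to feel which is heavier, and leave the lighter one standing where it was. Slide the heavier one along the drying dock, its foot under the two side rails, against the spring contacts until the catch in the dock's floor snaps up behind it and holds it; push gently, because the contacts bend when forced, and leave the caliper, gouge and sanding stick as they lie.

Things in the scene. Friction and masses are not known exactly. Their poses are not given: they have to be found in the camera images.
- cartridge_left_centre (a point): Centre (33 mm above its underside) of the left dryer cartridge: closed aluminium box 80 long (its x) x 46 wide (y) x 66 mm high (z up) on a foot flange 80x58x6 mm. Both ends are alike: it goes in either way round. Grip across the 46 mm width, 30 to 60 mm above its underside, to clear the dock's rails. Each weighs 0.2 to 0.6 kg; they differ by at least 0.15 kg and either may be the heavier.
- cartridge_right_centre (a point): The same point of the right dryer cartridge, of the same shape and size. The dryer core inside each fits with 2 mm of play.
- dock: Drying dock, fixed to the bench: grey plate 281 mm long (its x) x 96 mm wide. Origin: on the bench and the centre line, 145 mm from the robot-side end. The cartridge goes in at the robot's end (x = -145 mm) and slides in the dock's +x direction on a running surface 18 mm above the bench. At the far end stands a head, 36 mm high, with two spring contacts.
- dock_apron (a point): Middle of the open apron, on the running surface and centre line, 90 mm before the dock's origin; axes as the dock. Set the cartridge down here, its centre above this point, its length along the dock's x. About 50 mm farther on the brass catch leaf slopes up out of the floor; the sliding cartridge presses it flat.
- dock_mouth (a point): Start of the side rails on running surface and centre line, 70 mm beyond the apron point. The rails are 78 mm long, 12.5 mm high, with inward lips 8.5 mm above the running surface; the foot slides under them with 1.5 mm to spare on each side and 2.5 mm above. Before this point the mouth flares out and up over 25 mm. Axes as the dock.
- dock_home (a point): Where the cartridge's underside centre is when home, 120 mm beyond the apron point, if the carriage of head, contacts and catch is at its middle setting. It is clamped up to 11 mm nearer or farther, so find home by feel: contacts are met 2.5 mm before it, push back 3.5 N more per mm, and the catch snaps 0.5 mm past it at about 11 N (13 to 18 N with friction).
- dock_catch (a joint): Brass leaf catch in the dock's floor, 45 mm long, hinged at its robot-side end: 0 rad when up (tip 5 mm above the running surface), about 0.11 while the cartridge slides over its tip, 0 again once it has snapped up behind the cartridge. Springs up with 1 to 3 N at its tip.
- dock_contacts (a joint): Travel of the two spring contacts on the dock's head: 0 when out, grows (m) as the cartridge pushes them in, 3.5 N more per mm from 1 N; about 0.0025 when the cartridge rests against the catch. They bend if pushed in more than 6.5 mm (about 24 N).
- caliper: Caliper lying on the bench, 58 x 170 x 10 mm; a bystander. Origin: centre of its underside.
- gouge: Gouge with a wooden handle lying on the bench, 25 x 225 x 25 mm; a bystander. Origin: centre of its underside.
- sanding_stick: Thin sanding stick lying on the bench, 12 x 148 x 7 mm; a bystander. Origin: centre of its underside.
Not all that is in view belongs to the job. Leave any green or red look-alike of the part that bears cartridge_right_centre alone.

How it is judged:
On the way, in this order (a step that is already met when the one before it is completed fails the run):
1. the left cartridge is lifted at least 10 mm clear of the bench (height (world z) of cartridge_left_centre above 0.043 m), for 0.2 s.
2. the right cartridge is lifted at least 10 mm clear of the bench (height (world z) of cartridge_right_centre above 0.043 m), for 0.2 s.
At the end, for the whole second after the job is handed in: Heavier cartridge at rest in the dock, foot under the rails (within 4 mm of the centre line, flat to 0.08 rad), catch up behind it (under 0.04 rad); the lighter, the one that weighs on the bench with under 3.9 N, upright, at rest, within 50 mm of where it stood (value of joint dock_catch below 0.04 rad and ((x of cartridge_left_centre in the frame of dock between 0.014 and 0.05 m and y of cartridge_left_centre in the frame of dock between -0.004 and 0.004 m and height (world z) of cartridge_left_centre below 0.056 m and angle between cartridge_left_centre's own z axis and vertical below 0.08 rad and linear speed of each of cartridge_left, cartridge_right below 0.02 m/s and distance of cartridge_right_centre from where it was at the start of the episode below 0.05 m and angle between cartridge_right_centre's own z axis and vertical below 0.1 rad and contact force between cartridge_right and anything else below 3.9 N) or (x of cartridge_right_centre in the frame of dock between 0.014 and 0.05 m and y of cartridge_right_centre in the frame of dock between -0.004 and 0.004 m and height (world z) of cartridge_right_centre below 0.056 m and angle between cartridge_right_centre's own z axis and vertical below 0.08 rad and linear speed of each of cartridge_right, cartridge_left below 0.02 m/s and distance of cartridge_left_centre from where it was at the start of the episode below 0.05 m and angle between cartridge_left_centre's own z axis and vertical below 0.1 rad and contact force between cartridge_left and anything else below 3.9 N))); the robot touches nothing.
It fails at once if the spring contacts are forced: pushed in more than 6.5 mm, which takes about 24 N (value of joint dock_contacts above 0.0065 m).
It fails at once if a tool lying by the work shifted by more than 30 mm (distance of any of caliper, gouge, sanding_stick from where it was at the start of the episode above 0.03 m).
It also fails if it takes over 67 s, if anything falls off the work surface, if the arm or the gripper's body presses on something with over 40 N, if the wrist force passes 120 N, or if a joint passes its speed limit or range.

## Working session

There is one attempt and no reset: what is moved stays moved. The work goes in short steps, each a Python script; the robot and the scene stay as the last script left them, time stands still between calls to the robot, and variables do not carry over. Pictures are saved under pics/ and viewed, about 8 in all and at most 12, crops included, and the job is handed in when it is done.

```bash
mkdir -p pics; python3 - <<'E'
from bench import manip
import cv2,numpy as np
for n in ("scene","top"):
    cv2.imwrite(f"pics/{n}0.png",manip.capture(n))
    c=manip.get_calibration(n); print(n,np.round(c["camera_matrix"],1).tolist(),np.round(c["R"],4).tolist(),np.round(c["t"],4).tolist())
print(manip.get_calibration("wrist"))
s=manip.state();print(s["time_s"],s["ee_pos"],s["eef_rot"],s["contact_force"],s["opening"])
E
```

```text
scene [[474.4, 0.0, 323.2], [0.0, 474.4, 193.5], [0.0, 0.0, 1.0]] [[0.5707, -0.8211, -0.0113], [-0.5653, -0.3828, -0.7307], [0.5956, 0.4234, -0.6826]] [-0.3766, 0.2916, 1.0446]
top [[375.7, 0.0, 323.4], [0.0, 375.7, 201.8], [0.0, 0.0, 1.0]] [[0.014, -0.9999, -0.0043], [-0.9964, -0.0136, -0.0836], [0.0835, 0.0054, -0.9965]] [-0.1218, 0.4936, 0.8571]
{'camera_matrix': array([[342.30929635,   0.        , 319.21318243],
       [  0.        , 342.30929635, 199.48732283],
       [  0.        ,   0.        ,   1.        ]]), 'tool_from_camera': array([[-5.96593251e-04, -9.49708635e-01, -3.13134399e-01,
         8.07058442e-02],
       [ 9.99999822e-01, -5.73673149e-04, -1.65330927e-04,
         9.81545672e-05],
       [-2.26205877e-05, -3.13134442e-01,  9.49708808e-01,
        -6.94306958e-02],
       [ 0.00000000e+00,  0.00000000e+00,  0.00000000e+00,
         1.00000000e+00]])}
0.1 [0.18695372 0.6482831  0.30311275] [[-9.60841697e-01  2.77097636e-01 -3.66529198e-04]
 [ 2.77097872e-01  9.60840561e-01 -1.47841955e-03]
 [-5.74904418e-05 -1.52209161e-03 -9.99998840e-01]] [-0.83137504 -0.88316441  0.13948043] 1.0022050210740319
```

View pics/top0.png

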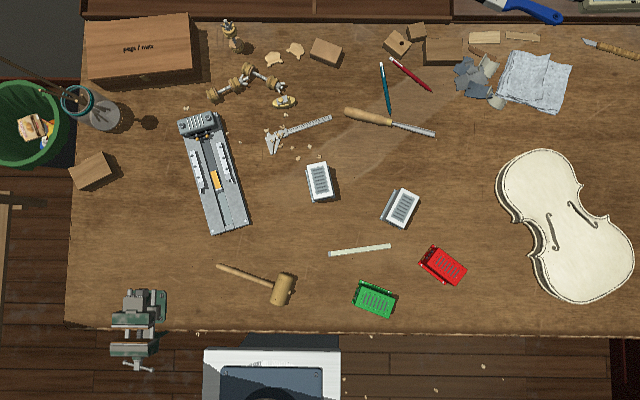

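View pics/scene0.png

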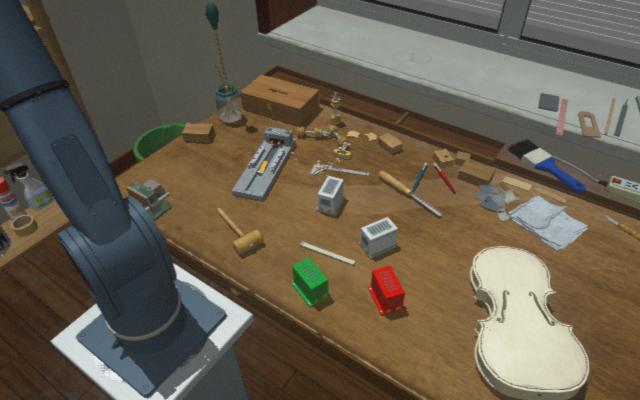

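The top view shows the dock running from about (230,228) to (195,120), with the left cartridge near (319,182) and the right near (402,207). The arm is out of view. I'll enlarge these.

```bash
python3 - <<'E'
import cv2,numpy as np
im=cv2.imread("pics/top0.png")
a=cv2.resize(im[100:245,165:265],None,fx=4,fy=4,interpolation=cv2.INTER_CUBIC)
b=cv2.resize(im[150:245,295:425],None,fx=3,fy=3,interpolation=cv2.INTER_CUBIC)
o=np.zeros((580,790,3),np.uint8);o[:580,:400]=a;o[:285,400:790]=b
cv2.imwrite("pics/crop1.png",o)
E
```

```text
(no output)
```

View pics/crop1.png

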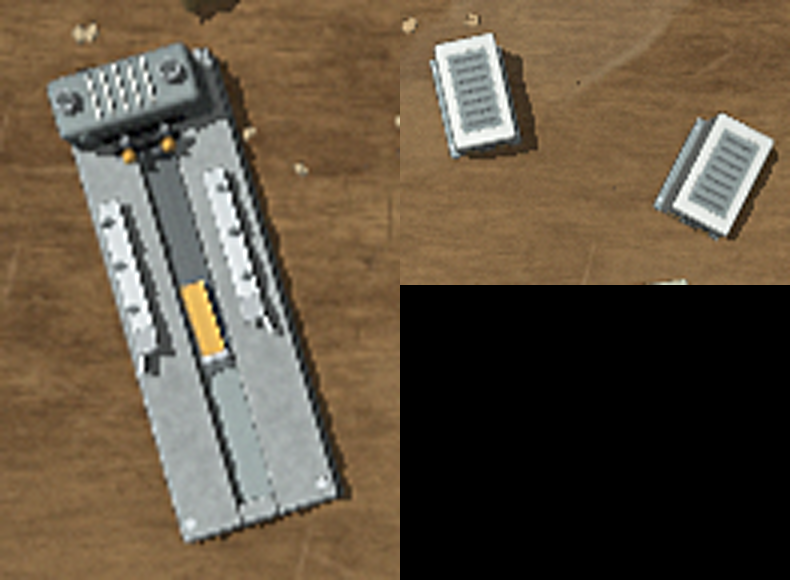

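The crop shows the dock's near-end plate corners at crop (187,541) and (335,495), and its left edge passing (78,150). The left cartridge's top corners are at (433,44), (493,34), (519,137) and (456,152). The right's are at (722,113), (775,143), (728,236) and (672,205).

```bash
cat > h.py <<'E'
import numpy as np,cv2
from bench import manip
def ray(name,px,z,pose=None):
    c=manip.get_calibration(name);K=c["camera_matrix"]
    d=np.linalg.inv(K)@[px[0],px[1],1]
    if name=="wrist":
        p,R=pose;T=c["tool_from_camera"];d=R@T[:3,:3]@d;o=p+R@T[:3,3]
    else: d=c["R"].T@d;o=-c["R"].T@c["t"]
    return o+d*(z-o[2])/d[2]
def down(a):  # tool down, jaw axis y perpendicular to object's x axis at angle a; tool x = along a
    c,s=np.cos(a),np.sin(a); return np.array([[c,s,0],[s,-c,0],[0,0,-1.]])
def rect(P):
    P=np.array(P)[:,:2];e=[np.linalg.norm(P[i]-P[(i+1)%4])*1000 for i in range(4)]
    v=(P[0]-P[3])+(P[1]-P[2]); return P.mean(0),np.arctan2(v[1],v[0]),np.round(e,1)
E
python3 - <<'E'
from h import *
f=lambda u,v:(165+(u+.5)/4-.5,100+(v+.5)/4-.5)
g=lambda u,v:(295+(u+.5-400)/3-.5,150+(v+.5)/3-.5)
for L in ([(433,44),(493,34),(519,137),(456,152)],[(722,113),(775,143),(728,236),(672,205)]):
    c,a,e=rect([ray("top",g(*p),.066) for p in L]);print(c,np.degrees(a),e)
A=ray("top",f(187,541),.018)[:2];B=ray("top",f(335,495),.018)[:2];C=ray("top",f(78,150),.018)[:2]
print(A,B,C,np.linalg.norm(A-B))
ax=(C-A)/np.linalg.norm(C-A);a=np.arctan2(ax[1],ax[0]);n=A-B;b=np.arctan2(n[1],n[0])-np.pi/2
print(np.degrees([a,b]));u=np.array([np.cos(a),np.sin(a)])
m=(A+B)/2;print("origin",m+.145*u,"apron",m+.055*u,"home",m+.175*u)
E
```

```text
[ 0.53952903 -0.10626208] 13.81973170407966 [45.3 79.4 47.8 82.5]
[ 0.48072001 -0.29055035] -27.585715946590163 [44.6 77.3 46.6 77.9]
[0.41458861 0.14482337] [0.44251179 0.05945751] [0.64531661 0.21878615] 0.0898166690576296
[17.77391027 18.11292247]
origin [0.56662913 0.14640339] apron [0.48092497 0.11892984] home [0.59519719 0.15556124]
```

```bash
python3 - <<'E'
from h import *
a=np.radians(17.9)
for nm,p,t in (("dock",[.53,.134],a),("L",[.5395,-.1063],np.radians(13.8)),("R",[.4807,-.2906],np.radians(-27.6))):
    for k in (0,np.pi): 
        q=[manip.solve_ik([*p,z],down(t+k)) for z in (.1,.26)]; print(nm,k,[None if x is None else np.round(x,2).tolist() for x in q])
manip.move_pose([.50,.124,.26],down(a+np.pi))
s=manip.state();im=manip.capture("wrist")
print(s["time_s"],s["ee_pos"].tolist(),s["eef_rot"].tolist())
np.savez("dockpose.npz",p=s["ee_pos"],R=s["eef_rot"]);cv2.imwrite("pics/w_dock.png",im)
E
```

```text
dock 0 [[-0.67, 0.73, 0.53, 2.0, -0.66, 0.59, -0.94], [-0.79, 0.52, 0.71, 1.85, -0.42, 0.92, -1.15]]
dock 3.141592653589793 [[-0.28, 0.65, -0.08, 1.99, 0.11, 0.5, 1.45], [-0.36, 0.43, 0.04, 1.84, -0.02, 0.87, 1.57]]
L 0 [[-0.12, 0.69, 0.35, 1.99, -0.45, 0.53, -0.78], [-0.52, 0.66, 1.06, 1.85, -0.67, 1.04, -0.51]]
L 3.141592653589793 [[0.12, 0.66, -0.02, 1.98, 0.03, 0.5, 1.9], [-0.08, 0.45, 0.28, 1.84, -0.16, 0.88, 2.08]]
R 0 [[-0.06, 0.89, 0.91, 1.97, -0.99, 0.82, -0.62], [-0.18, 0.72, 1.14, 1.82, -0.74, 1.1, -0.82]]
R 3.141592653589793 [[0.36, 0.68, 0.16, 1.95, -0.2, 0.52, 1.74], [-0.08, 0.6, 0.88, 1.82, -0.55, 0.99, 2.12]]
2.2917 [0.500018082988334, 0.12492300846900034, 0.26003662977941955] [[-0.9512484178667836, -0.3084257156943824, 0.00015938741915375992], [-0.308425631361903, 0.9512483699514219, 0.00041058954493636984], [-0.0002782533969144733, 0.0003414134896297559, -0.9999999030059334]]
```

View pics/w_dock.png

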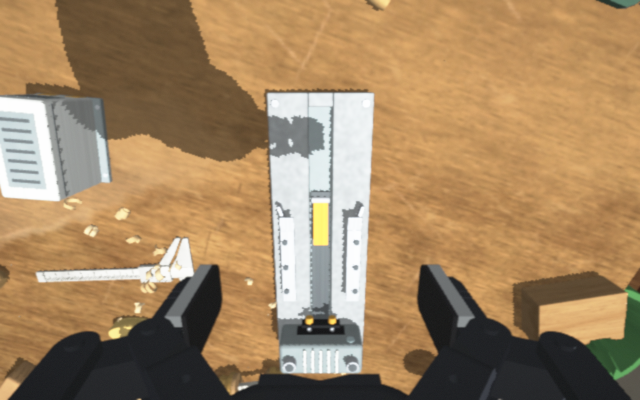

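The dock lies straight in the wrist view. Its near-end corners are at about (267,93) and (374,93), the catch leaf spans (313–328, 200–245) and the contacts are near (320,320). I'll enlarge it to get the exact centre line.

```bash
python3 - <<'E'
import cv2,numpy as np
im=cv2.imread("pics/w_dock.png")
a=cv2.resize(im[85:285,255:385],None,fx=3,fy=3,interpolation=cv2.INTER_CUBIC)
b=cv2.resize(im[190:340,265:380],None,fx=3.4,fy=4,interpolation=cv2.INTER_CUBIC)
o=np.zeros((600,790,3),np.uint8);o[:600,:390]=a;o[:600,395:786]=b[:600,:391]
cv2.imwrite("pics/crop2.png",o)
E
```

```text
(no output)
```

View pics/crop2.png

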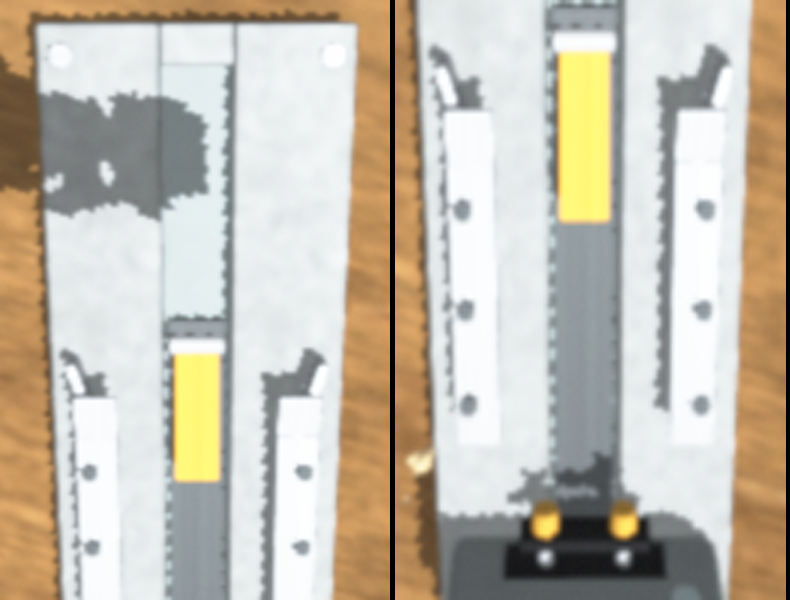

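```bash
python3 - <<'E'
from h import *
d=np.load("dockpose.npz");pose=(d["p"],d["R"])
f=lambda u,v:(255+(u+.5)/3-.5,85+(v+.5)/3-.5)
g=lambda u,v:(265+(u+.5-395)/3.4-.5,190+(v+.5)/4-.5)
P=lambda px,z:ray("wrist",px,z,pose)[:2]
A=P(f(36,23),.018);B=P(f(357,23),.018);L=P(g(438,510),.018);R=P(g(734,510),.018)
print("widths",np.linalg.norm(A-B),np.linalg.norm(L-R))
r0=(P(g(492,110),.0305)+P(g(678,110),.0305))/2;r1=(P(g(499,443),.0305)+P(g(674,443),.0305))/2
m0=(A+B)/2;m1=(L+R)/2
for p,q in ((m0,m1),(r0,r1),(m0,r1),(m0,r0)): print(p,q,np.linalg.norm(q-p),np.degrees(np.arctan2(*(q-p)[::-1])))
a=np.arctan2(*(m1-m0)[::-1]);u=np.array([np.cos(a),np.sin(a)])
print("apron",m0+.055*u,"topview apron (.4809,.1189)")
for nm,px,z in(("mouthrail",g(585,110),.0305),("leaf tip",g(585,222),.023),("leaf hinge",g(585,50),.018),("contact",g(585,503),.032)):print(nm,(P(px,z)-m0)@u-.145)
E
```

```text
widths 0.09291795899785209 0.09408297561614282
[0.42753741 0.10263932] [0.64785777 0.17488803] 0.23186405060984308 18.155649056113386
[0.53325216 0.13726329] [0.61952316 0.16576581] 0.09085746316629606 18.282703047228765
[0.42753741 0.10263932] [0.61952316 0.16576581] 0.20209770540955718 18.201289000830492
[0.42753741 0.10263932] [0.53325216 0.13726329] 0.11124040888473007 18.134792725175167
apron [0.47979915 0.11977729] topview apron (.4809,.1189)
mouthrail -0.0337596016970939
leaf tip -0.001269093305548169
leaf hinge -0.044342474973341095
contact 0.07408284258534473
```

The dock's axis is at 18.2° and the apron is at (0.480, 0.1195). The two cameras agree within 1.5 mm, and the rail end comes out 57 mm from the origin against the stated 58. Next I'll lift and weigh both cartridges.

```bash
cat >> h.py <<'E'
def F(n=10):
    o=[]
    for _ in range(n): o.append(manip.state()["contact_force"]); manip.sleep(.03)
    return np.mean(o,0).round(2)
def weigh(c,a):
    R=down(a+np.pi)
    manip.move_pose([*c,.20],R); manip.movel([*c,.135],.15);manip.sleep(.2); f0=F()
    manip.movel([*c,.100],.12); manip.set_gripper(0.3,60); o=manip.state()["opening"]
    manip.movel([*c,.135],.06); manip.sleep(.4); f1=F(15); 
    print("opening",round(o,3),"f0",f0,"f1",f1,"t",manip.state()["time_s"])
    return (f0-f1)[2]
def setdown(c,z=.101):
    hit=manip.movel([*c,z],.05,f_stop=None); manip.set_gripper(1.0); manip.movel([*c,.20],.2)
E
python3 - <<'E'
from h import *
manip.set_gripper(1.0)
L=[.5395,-.1063];R=[.4807,-.2906]
wl=weigh(L,np.radians(13.8));cv2.imwrite("pics/liftL.png",manip.capture("scene"));setdown(L)
print(wl)
E
```

```text
opening 0.528 f0 [ 0.06 -0.34  0.1 ] f1 [-0.06 -0.1  -2.39] t 7.15
2.49
```

The left cartridge weighs about 2.5 N and the pads closed on roughly 45 mm, as expected. Now the right one. I'll keep hold of it if it's the heavier.

```bash
python3 - <<'E'
from h import *
R=[.4807,-.2906]
wr=weigh(R,np.radians(-27.6));print(wr)
a=cv2.resize(manip.capture("scene")[100:340,200:520],None,fx=1.25,fy=1.25)
b=cv2.resize(cv2.imread("pics/liftL.png")[100:340,200:520],None,fx=1.25,fy=1.25)
cv2.imwrite("pics/lifts.png",np.hstack([b,a]))
E
```

```text
opening 0.53 f0 [-0.03 -0.1   0.06] f1 [ 0.09 -0.05 -4.88] t 13.5917
4.9399999999999995
```

View pics/lifts.png

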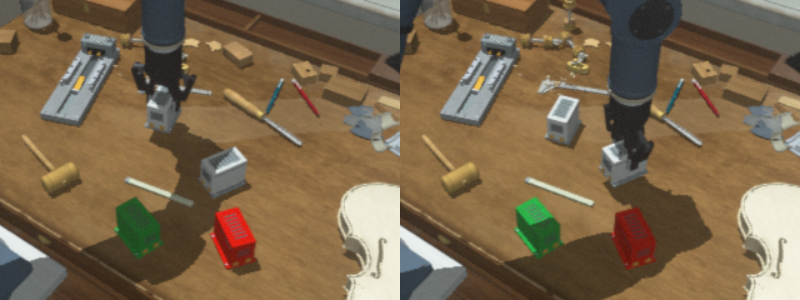

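Both lifts are clear in the pictures, and the right cartridge is heavier at 4.9 N against 2.5 N. I'll carry it to the apron.

```bash
python3 - <<'E'
from h import *
manip.set_gripper(0.3,90)
a=np.radians(18.17);u=np.array([np.cos(a),np.sin(a)]);ap=np.array([.4800,.1196])
p=manip.state()["ee_pos"];manip.movel([p[0],p[1],.22],.2)
manip.move_pose([*ap,.22],down(a+np.pi));manip.movel([*ap,.14],.15);manip.sleep(.2);print(F(5))
print(manip.movel([*ap,.1175],.03,f_stop=2.5));s=manip.state();print(s["time_s"],s["ee_pos"],F(5))
p=s["ee_pos"];R=s["eef_rot"];np.savez("p2.npz",p=p,R=R)
im=manip.capture("wrist");cv2.imwrite("pics/w2.png",im)
E
```

```text
[ 0.33  0.17 -4.7 ]
True
17.6667 [0.47971219 0.11954491 0.11889467] [-1.28  0.04  6.49]
```

View pics/w2.png

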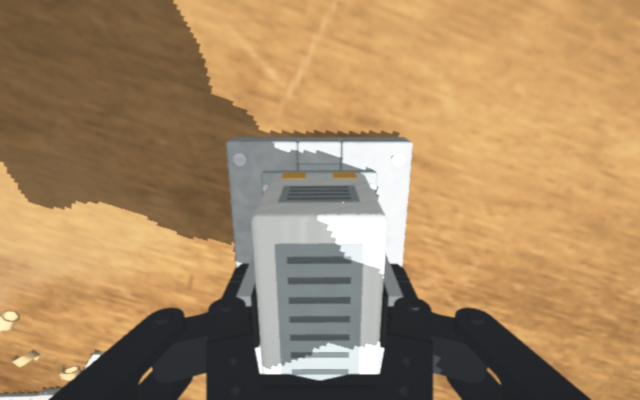

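The cartridge stands on the apron. Its foot centre, at about x=320 px, matches the plate centre within 0.5 mm, and the yaw looks square. I'll ease the down force and slide it under the rails.

```bash
cat >> h.py <<'E'
A=np.radians(18.17);U=np.array([np.cos(A),np.sin(A)]);N=np.array([-U[1],U[0]]);AP=np.array([.4800,.1196])
def at(x,z,y=0): return [*(AP+U*(x+.09)+N*y),z]
def rep(tag=""):
    s=manip.state();f=F(4);d=s["ee_pos"][:2]-AP
    print(tag,"t%.1f x%.4f y%.4f z%.4f Fx%.1f Fy%.1f Fz%.1f"%(s["time_s"],d@U-.09,d@N,s["ee_pos"][2],f[:2]@U,f[:2]@N,f[2]),"tz%.2f"%s["torque"][2]);return f
E
python3 - <<'E'
from h import *
manip.movel(at(-.09,.1197),.02);rep()
for x in (-.06,-.04,-.02,-.005,.008):
    h=manip.movel(at(x,.1197),.04,f_stop=12);rep(h)
    if h: break
E
```

```text
t18.1 x-0.0901 y-0.0000 z0.1194 Fx-0.0 Fy0.1 Fz-5.2 tz-0.04
False t19.2 x-0.0599 y0.0000 z0.1198 Fx0.2 Fy0.6 Fz-2.3 tz0.03
False t19.9 x-0.0391 y0.0000 z0.1199 Fx1.3 Fy0.4 Fz-2.5 tz0.03
False t20.7 x-0.0193 y0.0000 z0.1198 Fx1.1 Fy0.5 Fz-2.7 tz0.02
False t21.4 x-0.0042 y0.0001 z0.1198 Fx1.8 Fy-0.0 Fz-2.2 tz-0.02
False t22.0 x0.0088 y0.0001 z0.1198 Fx1.3 Fy-0.2 Fz-2.7 tz-0.01
```

It slid under the rails freely. Now I'll feel for the contacts in 1 mm steps.

```bash
python3 - <<'E'
from h import *
manip.movel(at(.010,.1192),.02);b=rep("base")
x=.012
while x<.048:
    manip.movel(at(x,.1192),.02,f_stop=10);f=rep()
    if (b-f)[:2]@U>4: break
    x+=.0015
E
```

```text
base t22.4 x0.0096 y-0.0000 z0.1191 Fx-1.4 Fy-0.0 Fz-0.8 tz0.00
 t22.8 x0.0113 y-0.0001 z0.1192 Fx-5.4 Fy0.4 Fz2.9 tz-0.04
 t23.1 x0.0132 y-0.0001 z0.1192 Fx-3.5 Fy0.1 Fz0.2 tz0.04
 t23.5 x0.0152 y-0.0000 z0.1191 Fx-2.2 Fy-0.1 Fz-0.7 tz-0.02
 t23.9 x0.0167 y0.0000 z0.1192 Fx-1.5 Fy0.1 Fz-2.1 tz-0.02
 t24.3 x0.0182 y0.0000 z0.1192 Fx-1.2 Fy-0.5 Fz-2.8 tz0.02
 t24.7 x0.0197 y0.0000 z0.1192 Fx-1.3 Fy0.0 Fz-2.9 tz0.01
 t25.1 x0.0211 y0.0000 z0.1192 Fx-1.3 Fy0.1 Fz-2.9 tz0.02
 t25.4 x0.0226 y0.0000 z0.1192 Fx-1.1 Fy-0.4 Fz-2.7 tz-0.01
 t25.8 x0.0242 y-0.0000 z0.1192 Fx-0.6 Fy-0.4 Fz-3.1 tz-0.02
 t26.2 x0.0256 y0.0000 z0.1192 Fx-0.9 Fy0.2 Fz-2.5 tz-0.06
 t26.6 x0.0271 y0.0001 z0.1192 Fx-1.1 Fy-0.5 Fz-2.6 tz0.03
 t27.0 x0.0286 y0.0000 z0.1192 Fx-1.4 Fy0.0 Fz-2.4 tz-0.01
 t27.4 x0.0301 y-0.0000 z0.1192 Fx-1.1 Fy0.2 Fz-3.1 tz-0.01
 t27.8 x0.0316 y-0.0000 z0.1192 Fx-1.2 Fy0.3 Fz-3.0 tz-0.04
 t28.1 x0.0331 y0.0000 z0.1192 Fx-1.4 Fy0.6 Fz-2.3 tz0.01
 t28.5 x0.0347 y0.0000 z0.1192 Fx-1.2 Fy-0.1 Fz-2.6 tz0.02
 t28.9 x0.0361 y-0.0000 z0.1192 Fx-1.1 Fy0.6 Fz-2.4 tz-0.02
 t29.3 x0.0377 y0.0000 z0.1192 Fx-1.0 Fy-0.2 Fz-2.4 tz-0.01
 t29.7 x0.0382 y0.0000 z0.1192 Fx-5.1 Fy0.0 Fz0.9 tz-0.03
 t30.1 x0.0388 y-0.0000 z0.1193 Fx-9.2 Fy1.1 Fz6.0 tz-0.03
```

Contacts met at tool x ≈ 37.8 mm, so home should be at about 40.3. I'll push on in small steps under a force limit.

```bash
python3 - <<'E'
from h import *
x=.0395
while x<.0450:
    manip.movel(at(x,.1195),.01);f=rep("cmd %.4f"%x)
    if -f[:2]@U>16.5: break
    x+=.0005
E
```

```text
cmd 0.0395 t30.4 x0.0387 y0.0000 z0.1193 Fx-5.7 Fy0.3 Fz-0.3 tz-0.08
cmd 0.0400 t30.8 x0.0391 y0.0000 z0.1193 Fx-6.4 Fy0.5 Fz1.0 tz-0.06
cmd 0.0405 t31.2 x0.0392 y0.0000 z0.1193 Fx-8.2 Fy0.8 Fz2.1 tz-0.05
cmd 0.0410 t31.6 x0.0395 y-0.0000 z0.1193 Fx-9.2 Fy0.5 Fz3.8 tz-0.05
cmd 0.0415 t32.0 x0.0396 y0.0000 z0.1193 Fx-11.1 Fy0.9 Fz4.9 tz-0.05
cmd 0.0420 t32.4 x0.0398 y0.0000 z0.1194 Fx-12.0 Fy0.6 Fz6.6 tz-0.07
cmd 0.0425 t32.7 x0.0399 y-0.0000 z0.1194 Fx-13.5 Fy0.8 Fz8.3 tz-0.06
cmd 0.0430 t33.1 x0.0402 y0.0000 z0.1194 Fx-13.8 Fy0.7 Fz8.6 tz-0.05
cmd 0.0435 t33.5 x0.0403 y-0.0000 z0.1194 Fx-15.8 Fy0.9 Fz11.3 tz-0.04
cmd 0.0440 t33.9 x0.0406 y-0.0000 z0.1194 Fx-16.7 Fy1.2 Fz11.7 tz-0.14
```

```bash
python3 - <<'E'
from h import *
manip.movel(at(.0440,.1205),.01);rep("raise")
x=.0445
while x<.0475:
    manip.movel(at(x,.1208),.01);f=rep("cmd %.4f"%x)
    if -f[:2]@U>18.5 or manip.state()["ee_pos"][:2]@U-AP@U-.09>.0420: break
    x+=.0005
E
```

```text
raise t34.3 x0.0412 y0.0000 z0.1195 Fx-10.9 Fy0.5 Fz-0.4 tz-0.13
cmd 0.0445 t34.7 x0.0416 y0.0000 z0.1196 Fx-10.8 Fy0.3 Fz-2.3 tz-0.17
cmd 0.0450 t35.0 x0.0418 y0.0000 z0.1196 Fx-12.3 Fy-0.0 Fz-0.9 tz-0.11
cmd 0.0455 t35.4 x0.0420 y0.0000 z0.1196 Fx-13.4 Fy1.1 Fz0.8 tz-0.12
cmd 0.0460 t35.8 x0.0422 y-0.0000 z0.1196 Fx-14.4 Fy0.7 Fz2.1 tz-0.10
```

At 14 N with little friction the contacts should be about 3.4 mm in, past the snap point. I'll test by easing back and seeing whether the catch holds.

```bash
python3 - <<'E'
from h import *
for x in (.044,.0425,.0415,.0405,.0395,.0385,.0375):
    manip.movel(at(x,.1197),.015);f=rep("cmd %.4f"%x)
    if f[:2]@U>4: break
s=manip.state();im=manip.capture("wrist");cv2.imwrite("pics/w3.png",cv2.resize(im[80:330,200:440],None,fx=2.4,fy=2.4,interpolation=cv2.INTER_CUBIC))
E
```

```text
cmd 0.0440 t36.2 x0.0416 y0.0000 z0.1193 Fx-12.0 Fy0.8 Fz4.7 tz-0.15
cmd 0.0425 t36.6 x0.0407 y0.0000 z0.1193 Fx-9.4 Fy0.7 Fz2.1 tz-0.08
cmd 0.0415 t37.0 x0.0402 y0.0000 z0.1193 Fx-7.7 Fy0.4 Fz0.0 tz-0.11
cmd 0.0405 t37.4 x0.0400 y0.0000 z0.1193 Fx-4.7 Fy0.3 Fz-4.1 tz-0.13
cmd 0.0395 t37.8 x0.0397 y-0.0000 z0.1194 Fx-1.6 Fy-0.1 Fz-8.8 tz-0.13
cmd 0.0385 t38.2 x0.0393 y0.0001 z0.1198 Fx3.0 Fy-0.1 Fz-11.3 tz-0.11
cmd 0.0375 t38.5 x0.0389 y0.0001 z0.1201 Fx5.7 Fy-0.0 Fz-12.2 tz-0.09
```

View pics/w3.png

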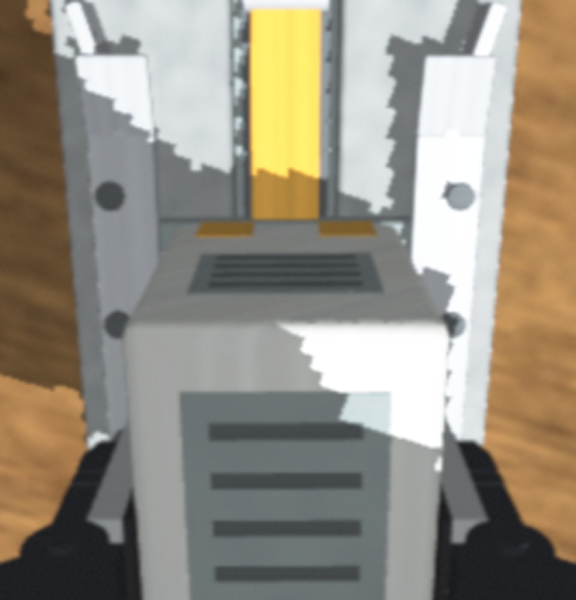

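The catch holds. The tool pulls back at +5.7 N while the cartridge stays put, and the picture shows the leaf standing free right up to the foot's rear edge. I'll relax, release, retreat and check.

```bash
python3 - <<'E'
from h import *
manip.movel(at(.0395,.1190),.015);rep("relax")
manip.set_gripper(1.0);manip.sleep(.3);rep("open")
manip.movel(at(.0395,.24),.15);manip.movel(at(-.03,.26),.2);manip.sleep(.3)
s=manip.state();print(s["time_s"]);np.savez("p4.npz",p=s["ee_pos"],R=s["eef_rot"])
w=manip.capture("wrist");t=manip.capture("top");cv2.imwrite("pics/w4full.png",w);cv2.imwrite("pics/t4full.png",t)
w=cv2.resize(w[60:360,220:420],(400,600),interpolation=cv2.INTER_CUBIC)
t=cv2.resize(t[95:295,165:298+167],(400,267),interpolation=cv2.INTER_AREA)
o=np.zeros((600,800,3),np.uint8);o[:,:400]=w;o[:267,400:]=t
cv2.imwrite("pics/w4.png",o)
E
```

```text
relax t39.0 x0.0395 y0.0000 z0.1195 Fx-0.7 Fy-0.0 Fz-0.5 tz-0.10
open t39.9 x0.0395 y0.0000 z0.1190 Fx-0.3 Fy0.3 Fz-0.1 tz-0.03
41.8333
```

View pics/w4.png

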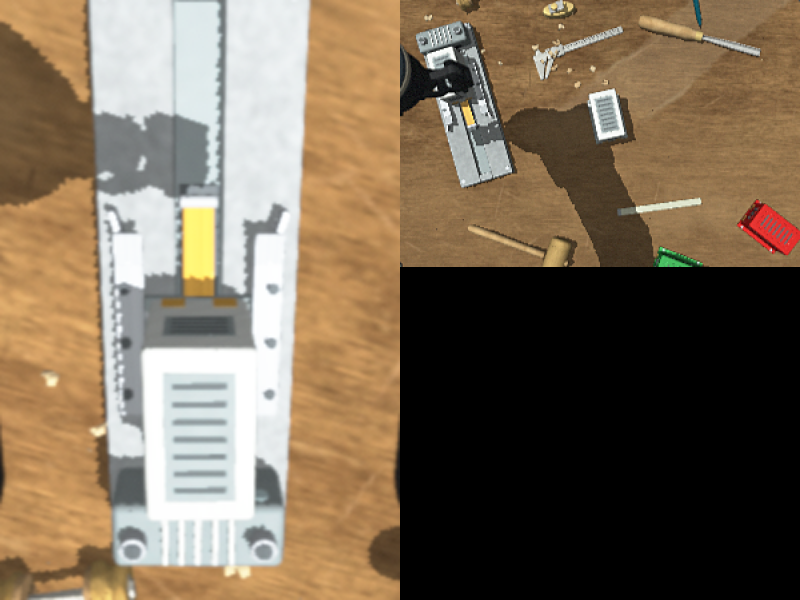

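The cartridge sits square under the rails, with the whole leaf visible up to its rear edge (full-image row ≈ 208). The left cartridge and the tools haven't moved. I'll do one numeric check, then hand in.

```bash
python3 - <<'E'
from h import *
d=np.load("p4.npz");pose=(d["p"],d["R"])
D=lambda px,z:(lambda q:np.round([q@U-.09,q@N],4))(ray("wrist",px,z,pose)[:2]-AP)
f=lambda u,v:(220+(u+.5)/2-.5,60+(v+.5)/2-.5)
rear=D(f(200,297),.024);print("rear foot edge",rear,"centre x",rear[0]+.04,"leaf start",D(f(200,207),.018))
print("top face corners",[D(f(*p),.084) for p in((143,348),(255,348),(146,517),(253,517))])
x=rear[0]+.04
if .016<x<.048: manip.finish_job();print("handed in",manip.state()["time_s"])
E
```

```text
rear foot edge [-0.0018  0.0007] centre x 0.0382 leaf start [-0.0438  0.0007]
top face corners [array([-0.002 , -0.0216]), array([-0.002 ,  0.0221]), array([ 0.076 , -0.0223]), array([0.076 , 0.0232])]
the job is handed in; nothing more can be done
the job is handed in; nothing more can be done
```

I put the heavier cartridge, the right one, in the dock with the catch up behind it, and handed the job in after about 42 s of the 67 s allowed.

- **Weighing:** I lifted the left cartridge first, then the right. The left weighed about 2.5 N and went back where it stood; the right weighed about 4.9 N.
- **Docking:** I set the right cartridge on the apron and slid it under the rails. It met the contacts at a tool position of 37.8 mm beyond the dock's origin. I pushed gently, reading 16.7 N at most, below the 24 N that bends the contacts.
- **Catch:** I did not see a clear snap in the readings. I judged it caught because it held against a backward pull of about 6 N, and the whole leaf was visible up to the foot's rear edge.
- **Last checks:**
  - The docked cartridge's centre measured 38 mm beyond the dock's origin (allowed 14 to 50) and within 1 mm of the centre line.
  - It looked square and upright.
  - The left cartridge, caliper, gouge and sanding stick looked unmoved in the top view; I did not measure them.
  - The gripper was open and clear of everything.

**Small disagreements:** the first plate-width measurements came out 2 to 6 mm under the stated 96 mm. The tool read 39.5 mm at release against the camera's 38 mm. Neither affected the result.

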